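# Seat the matching thread gauge leaf in a coarse screw

### The job

Two toothed thread gauge leaves lie on the bench; pick the one whose teeth match the coarse screw in the checking fixture, lay it flat on the fixture's ledge with its teeth towards the screw, and feel along the screw until the teeth drop into the thread. Press it gently fully home with a few newtons and keep that light pressure for a second to check that its edge closes flush along the crests, then let go and leave it seated there, flat on the ledge. Never push hard on the screw, and do not knock over the small dropper bottle.

Things in the scene. Friction and masses are not known exactly. Their poses are not given: they have to be found in the camera images.
- leaf_wide_grip (a point): Centre of the black upright rib (36 mm long on x, 10 wide on y, top 42 above the underside) on the loose leaf that fits: steel plate 46 (x) x 60 (y) x 6 mm, 0.1 kg, lying flat. Point is 24 mm above its underside, 27 mm behind its toothed edge. x to the teeth, z up. Grasp the rib across its 10 mm, fingertips clear of the plate.
- leaf_wide_edge (a point): Middle of the toothed (+x) edge of the same leaf, at its underside. 5 V-shaped teeth, 12 mm apart, one at the middle, stand 5.5 mm out beyond this edge, as thick as the plate.
- leaf_fine_grip (a point): The rib centre of the other loose leaf: same plate and rib, but 7 smaller teeth 8 mm apart, so it cannot sink into this screw. The two leaves may swap places.
- thread_mid (a point): Half-way along the screw, on the line of its crests facing the ledge, at ledge-top height (27 mm over the bench). x: from ledge into the screw (press this way), y along it. Steel screw: crests 40 mm across, axis 3 mm above ledge top, pitch 12, depth 6.2 mm, threaded 50 mm each way. Crest positions along y vary and are not told: feel or see. Fully home, the leaf's edge meets this line.
- screw_axis (a point): Middle of the screw's axis. Screw and saddle are sprung: pushed in +x they yield 1 mm per 3 N, 8 mm at most, and return; both points move along. Over 20 N marks the thread. Teeth standing on crests leave the leaf 5.5 mm short of home; home, its play along y is 0.4 mm. The saddle's dark end blocks begin 63 mm to each side.
- ledge_mid (a point): Middle of the top of the fixture's ledge: fixed level aluminium block, 93 mm (x, towards the screw) by 136 mm (y), top 27 mm over the bench; its edge ends 2 mm before the crests. A leaf lying on it meets the screw at the screw's mid-height.
- oil_mid (a point): Middle (39 mm up) of a small brown dropper bottle, 25 mm across, 78 mm tall, loose on the bench; a bystander.
Mind the look-alikes: they are no part of the job. What is shaped like the part that bears leaf_wide_grip but blue or yellow is not meant.

How it is judged (in metres and radians):
On the way:
1. the matching leaf is pressed home in the thread with at least 2 N and sits flush (contact force between leaf_wide and saddle above 2 N and x of leaf_wide_grip in the frame of thread_mid between -0.0288 and -0.025 m and angle between the x axis of leaf_wide_grip and the x axis of thread_mid, either way round below 0.05 rad), for 0.4 s.
At the end, for the whole second after the job is handed in: The leaf with 12 mm tooth spacing lies flat on the ledge (within 2 mm in height and 0.06 rad), its teeth in the screw's thread to within 1.8 mm of fully home, square to the screw within 0.05 rad, its middle within 26 mm of the screw's middle, at rest and let go (x of leaf_wide_grip in the frame of thread_mid between -0.0288 and -0.025 m and y of leaf_wide_grip in the frame of thread_mid between -0.026 and 0.026 m and z of leaf_wide_grip in the frame of thread_mid between 0.022 and 0.026 m and angle between the x axis of leaf_wide_grip and the x axis of thread_mid, either way round below 0.05 rad and angle between leaf_wide_grip's own z axis and vertical below 0.06 rad and linear speed of leaf_wide below 0.01 m/s); the robot touches nothing.
It fails at once if the leaf is pushed against the screw or its saddle with more than 20 N (contact force between leaf_wide and saddle above 20 N).
It fails at once if the dropper bottle is knocked over (angle between oil_mid's own z axis and vertical above 0.6 rad).
It also fails if it takes over 64 s, if anything falls off the work surface, if the arm or the gripper's body presses on something with over 40 N, if the wrist force passes 120 N, or if a joint passes its speed limit or range.

### The arm

A 7-joint arm with a two-finger parallel gripper is mounted at the origin on a cart in front of the work surface, level with it; the furniture and walls round the work are solid. World frame = base frame: x ahead of the robot, y to its left, z up, the work surface at z = 0. Lengths are in mm, angles in rad, forces in N, time in s.
With the tool pointing down it reaches from about 400 to 850 mm from the base axis. Payload 6.9 kg.
Tool frame: the origin (TCP) lies at the very end of the fingers, on their centre line; the grasp point (between the pads) lies 19 mm behind it (grip_depth is the distance from the TCP to the grasp point, in mm); z points along the fingers, y is the direction in which the jaws open and shut (so a half turn about z gives the same grasp; the last joint's range is limited). The gripper opens to 85 mm and grips with 20 to 120 N. Pads are 22 mm wide; open, the fingers measure 114 mm over their backs; the gripper's body (76 mm by 85 mm) begins 54 mm behind the grasp point. The pads swing forward as they close: fully open they stand 13 mm farther back than shut.
Start: joints at [1.236, 0.507, -0.238, 1.5, 0.126, 1.149, -0.155], TCP at [266.635, -565.258, 206.475] pointing down, gripper open.
Joint ranges: [-3.08, 3.08], [-0.24, 2.05], [-1.43, 1.35], [0, 2.5], [-1.52, 4.66], [0.17, 1.96], [-2.89, 2.89]. Speed limits (rad/s): [2.39, 2.39, 3.14, 3.14, 3.14, 3.14, 3.14].

### API

Orientations are given as a unit quaternion [x, y, z, w].
In Python, from cell import * gives the robot as it stands.
- The arm moves only by the tool move_arm, never from a script. Its argument "motion" is a list of rows, each an object with "offset": the shift along the tool's x, y, z in m, a list of three; "turn": the turn, a rotation vector about the tool's x, y, z in rad, a list of three. A call has 1 to 10 rows; each row is the pose to reach, as a shift and turn from the pose commanded when the call began, along the tool's axes at that moment; what a row does not reach only later rows make up. A row lasts 1/8 s, in which the tool goes at most 62.5 mm and 10.7 degrees, less where a joint would pass 70% of its speed; a pose out of reach is approached as far as the arm can. A call with a gripper value outside its range is refused whole. "hand" is the finger opening in m, from 0 to 0.0854, set as the call begins (left out, the last holds). The fingers move at their own pace and stop on an object; the grip force is fixed at half the most. Time passes only in rows, so rows that repeat a pose let the fingers close. It gives the time, the measured TCP pose, the force and the opening at its end, in the units of the state.
- sense(): the state, without advancing time (a new reading comes with each control period).
- camera(name): name is "scene" or "side" or "wrist"; returns a dict with "pixels" (384x512x3 uint8, red, green, blue), "K" (3x3 intrinsics, pixels), "camera_from_world" (4x4, takes a point from world to camera coordinates). Camera axes: x right, y down, z forward; pixel columns grow to the right and rows downward; lengths in mm; the calibration is good to about 2 mm. A picture is of the moment at which its call begins. There is no depth.
- hand_in(): hands the job in, once; it reports no verdict.
The state is a dict: "time": time; "qpos": joint angles; "joint_vel": joint speeds; "joint_efforts": joint torques, N m; "eef_pos": TCP position; "tool_rot": TCP orientation; "force": force on the tool from outside, world axes, zero at the start; "torque": the same for the moment, N m; "width": opening from 0.0 (shut) to 1.0 (fully open).
Only numpy, scipy, OpenCV 4.12 (cv2) and the standard library are available. Lean on these libraries where they do the work, as an engineer would, in place of code of your own. Each camera call takes 0.05 s, during which the arm holds its last target. There are 200 camera calls.

## Working session

There is one attempt and no reset: what is moved stays moved. The work goes in short steps, Python scripts to look and compute and a tool call to move; the robot and the scene stay as the last step left them, time stands still between calls to the robot, and variables do not carry over. Pictures are saved under pics/ and viewed, about 8 in all and at most 12, crops included, and the job is handed in when it is done.

Besides the shell and the picture viewer there is one more tool, called after "Call:" as name([rows], argument=value, ...), one row to a line, values as JSON. move_arm: Moves the arm, as the interface text tells. Its arguments: {"type":"object","properties":{"motion":{"type":"array","items":{"type":"object","properties":{"offset":{"type":"array","items":{"type":"number"}},"turn":{"type":"array","items":{"type":"number"}}}}},"hand":{"type":"number"}},"required":["motion"]}

```bash
mkdir -p pics; ls; cat > h.py <<'E'
from cell import *
import numpy as np, cv2
from scipy.spatial.transform import Rotation as R
def save(c,f,crop=None,scale=1):
    im=c["pixels"][:,:,::-1]
    if crop: x0,y0,x1,y1=crop; im=im[y0:y1,x0:x1]
    if scale!=1: im=cv2.resize(im,None,fx=scale,fy=scale,interpolation=cv2.INTER_CUBIC)
    cv2.imwrite("pics/"+f,im)
def ray(c,u,v):
    T=np.array(c["camera_from_world"]);K=np.array(c["K"])
    d=T[:3,:3].T@np.linalg.solve(K,[u,v,1]); o=-T[:3,:3].T@T[:3,3]
    return o,d/np.linalg.norm(d)
def onz(c,u,v,z):
    o,d=ray(c,u,v); return o+d*(z-o[2])/d[2]
def proj(c,p):
    T=np.array(c["camera_from_world"]);K=np.array(c["K"])
    q=T[:3,:3]@np.array(p,float)+T[:3,3]; q=K@q; return q[:2]/q[2]
E
python3 - <<'E'
from h import *
import pickle
s=sense();print(s)
cs={n:camera(n) for n in("scene","side","wrist")}
pickle.dump(cs,open("c0.pkl","wb"))
im=np.vstack([cs["scene"]["pixels"],cs["side"]["pixels"]])
save(cs["scene"],"scene0.png",scale=1.5);save(cs["side"],"side0.png",scale=1.5)
for n in cs:
    o,d=ray(cs[n],256,192);print(n,o,d)
E
```

```text
pics
{'time': 0.0, 'qpos': array([ 1.23549294,  0.50831854, -0.23753277,  1.50114785,  0.1257175 ,
        1.14887597, -0.15481386]), 'joint_vel': array([ 0.00050659,  0.00015903, -0.00018436,  0.00091946,  0.00058169,
        0.00126173, -0.00145373]), 'joint_efforts': array([-1.07573607e-03, -6.20601797e+01, -2.18665771e+00, -2.49653023e+01,
        1.27743024e-02,  1.21162986e-02,  9.64527572e-06]), 'eef_pos': array([ 266.36199854, -564.79677607,  205.63678105]), 'tool_rot': array([ 9.75807221e-01,  2.18630956e-01, -2.14289912e-04, -8.52394395e-04]), 'force': array([ 1.15445797, -0.11773784,  0.17421708]), 'torque': array([ 0.00993419,  0.04218932, -0.04727554]), 'width': 1.0029547351091048}
scene [-263.68016138  483.78799802 1338.68809141] [ 0.50032066 -0.41853981 -0.7579602 ]
side [   60.72477784 -1146.94577599   613.25666749] [ 0.41208338  0.7843836  -0.46360506]
wrist [ 331.77729655 -533.4471313   373.492354  ] [-0.26048859 -0.1237092  -0.95751853]
```

View pics/scene0.png

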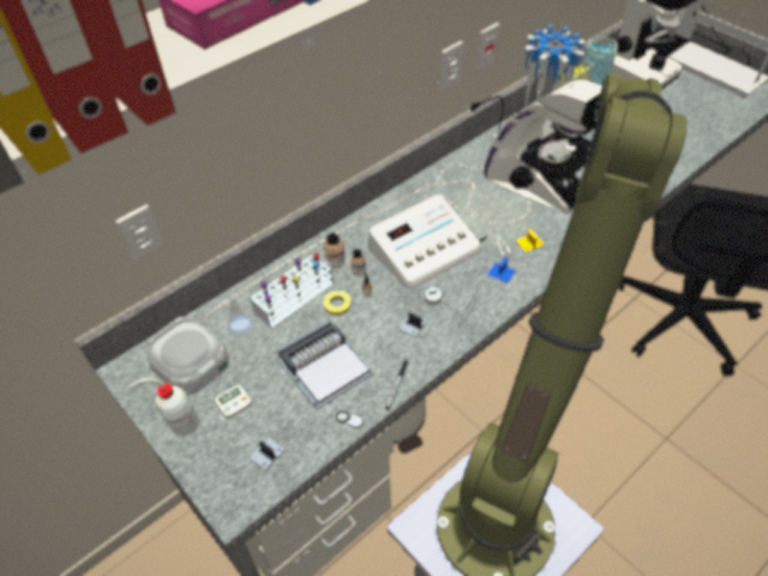

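View pics/side0.png

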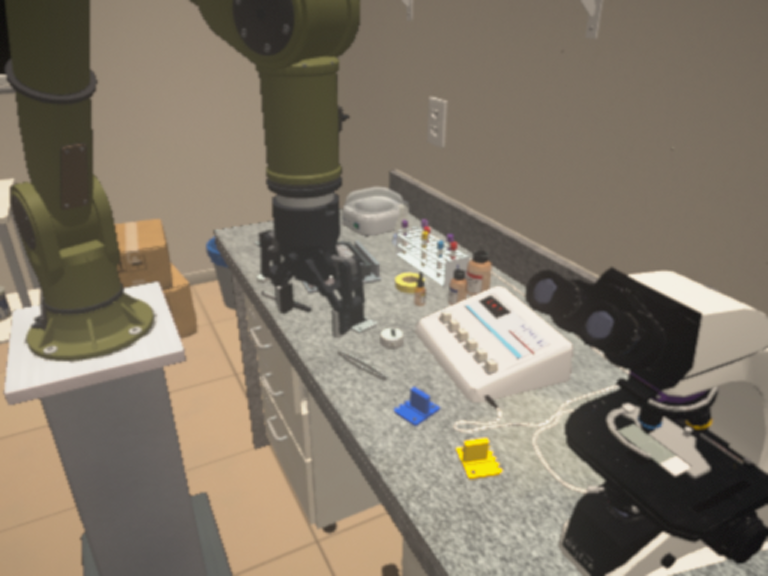

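The scene view shows two black-ribbed steel leaves at scaled (413,323) and (267,452). The fixture with its screw is at about (325,363) and the dropper bottle at (367,285). The blue and yellow leaves at (502,270) and (530,240) are look-alikes. I'll enlarge the leaves and the fixture to tell the pitches apart.

```bash
python3 - <<'E'
from h import *
import pickle
cs=pickle.load(open("c0.pkl","rb"));c=cs["scene"];im=c["pixels"][:,:,::-1]
for n,u,v,z in [("A",413,320,35),("B",267,450,35),("fixture",325,375,27),("screwL",283,362,30),("screwR",335,332,30),("oil",367,294,0),("oiltop",367,276,78)]:
    print(n,onz(c,u/1.5,v/1.5,z).round())
def cr(x,y,w,h): 
    return cv2.resize(im[y:y+h,x:x+w],(400,300),interpolation=cv2.INTER_CUBIC)
a=cr(255,197,40,30);b=cr(158,287,40,30);f=cv2.resize(im[210:275,180:253],(800,300*2),interpolation=cv2.INTER_CUBIC)[:, :]
f=cv2.resize(im[213:273,180:260],(400,300),interpolation=cv2.INTER_CUBIC)
cs2=cs["wrist"]["pixels"][:,:,::-1]
cv2.imwrite("pics/crop1.png",np.vstack([np.hstack([a,b]),np.hstack([f,cv2.resize(cs2,(400,300))])]))
E
```

```text
A [ 472. -220.   35.]
B [428. 245.  35.]
fixture [497.  34.  27.]
screwL [590.  85.  30.]
screwR [576. -60.  30.]
oil [ 635. -210.    0.]
oiltop [ 626. -208.   78.]
```

View pics/crop1.png

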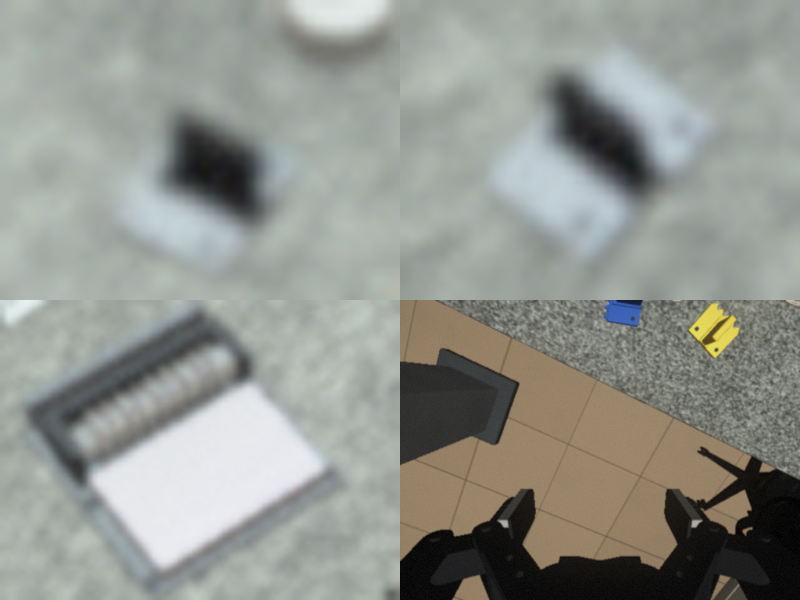

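The crop is too blurred to resolve the teeth, so I'll look with the wrist camera, starting above leaf A.

```bash
cat >> h.py <<'E'
def rel(p,Rt=None):
    s=sense();Rm=R.from_quat(s["tool_rot"])
    off=Rm.inv().apply((np.array(p,float)-s["eef_pos"])/1000)
    out=[off.round(4)]
    if Rt is not None: out.append((Rm.inv()*Rt).as_rotvec().round(3))
    return out
def down(yaw):  # tool x axis at world yaw, z down
    x=np.array([np.cos(yaw),np.sin(yaw),0]);z=np.array([0,0,-1.]);return R.from_matrix(np.stack([x,np.cross(z,x),z],1))
E
python3 - <<'E'
from h import *
import pickle
print(pickle.load(open("c0.pkl","rb"))["wrist"]["K"]); print(rel([460,-220,260],down(0)))
E
```

```text
[[283.47992108   0.         255.43574714]
 [  0.         283.47992108 192.19381588]
 [  0.           0.           1.        ]]
[array([ 0.3222, -0.2294, -0.0539]), array([-0.001,  0.   ,  0.441])]
```

Call:
move_arm([
  {"offset": [0.03,-0.02,-0.02],"turn": [0,0,0.05]},
  {"offset": [0.08,-0.055,-0.054],"turn": [0,0,0.12]},
  {"offset": [0.13,-0.09,-0.054],"turn": [0,0,0.19]},
  {"offset": [0.18,-0.125,-0.054],"turn": [0,0,0.26]},
  {"offset": [0.23,-0.16,-0.054],"turn": [0,0,0.33]},
  {"offset": [0.28,-0.195,-0.054],"turn": [0,0,0.39]},
  {"offset": [0.322,-0.229,-0.054],"turn": [0,0,0.441]},
  {"offset": [0.322,-0.229,-0.054],"turn": [0,0,0.441]},
  {"offset": [0.322,-0.229,-0.054],"turn": [0,0,0.441]},
  {"offset": [0.322,-0.229,-0.054],"turn": [0,0,0.441]},
])

```text
time: 1.4
eef_pos: [459.4, -222.3, 260.3]
tool_rot: [1.0, -0.001, -0.0, 0.0]
force: [0.5, -0.7, -0.3]
width: 0.999
```

```bash
python3 - <<'E'
from h import *
import pickle
c=camera("wrist");pickle.dump(c,open("c1.pkl","wb"));save(c,"w1.png",scale=1.5)
s=sense();print(s["eef_pos"],s["tool_rot"],s["time"])
E
```

```text
[ 459.41107998 -222.24471708  260.30447437] [ 9.99999003e-01 -1.37902906e-03 -2.83127424e-04  1.09635541e-04] 1.45
```

View pics/w1.png

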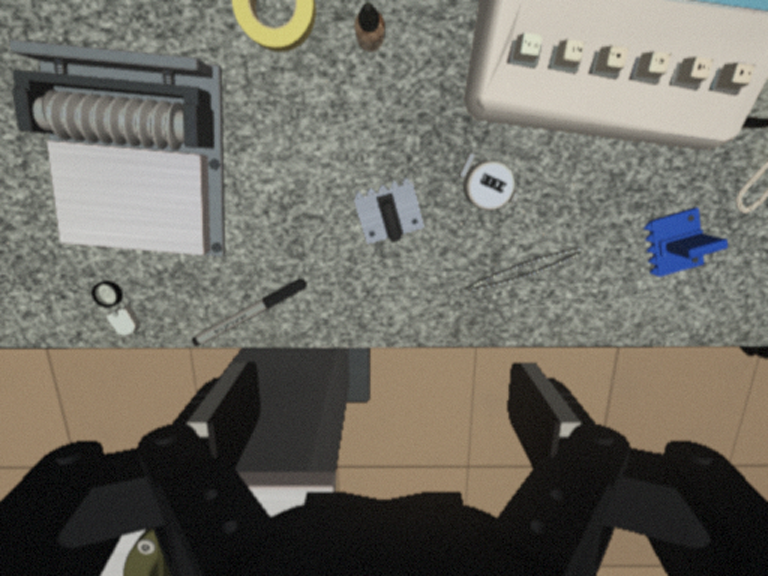

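The wrist view shows leaf A at about (390,212) with its teeth up, towards +x, the fixture upper left with its screw along row 118, and the bottle at (369,25). I'll enlarge the leaf and the screw.

```bash
python3 - <<'E'
from h import *
import pickle
c=pickle.load(open("c1.pkl","rb"));im=c["pixels"][:,:,::-1]
a=cv2.resize(im[112:172,220:300],(800,600),interpolation=cv2.INTER_CUBIC)[:300+60,:]
a=cv2.resize(im[114:166,225:295],(760,560),interpolation=cv2.INTER_CUBIC)
f=cv2.resize(im[50:105,5:155],(800,293),interpolation=cv2.INTER_CUBIC)
a=cv2.resize(im[114:166,225:295],(400,297),interpolation=cv2.INTER_CUBIC)
b=np.zeros((297,400,3),np.uint8)
cv2.imwrite("pics/crop2.png",np.vstack([np.hstack([a,b]),f]))
for n,u,v,z in [("ribtop",258,134,42),("A rib",260,143,30),("ledge nl",60/1.5,244/1.5,27),("ledge nr",203/1.5,253/1.5,27),("ledge fl",49/1.5,142/1.5,27),("ledge fr",203/1.5,150/1.5,27),("oil",370/1.5,42/1.5,0)]:print(n,onz(c,u,v,z).round(1))
E
```

```text
ribtop [ 496.4 -225.8   42. ]
A rib [ 483.  -228.7   30. ]
ledge nl [455.4  86.4  27. ]
ledge nr [446.3 -49.1  27. ]
ledge fl [547.6  75.7  27. ]
ledge fr [540.5 -60.8  27. ]
oil [ 632.6 -210.9    0. ]
```

View pics/crop2.png

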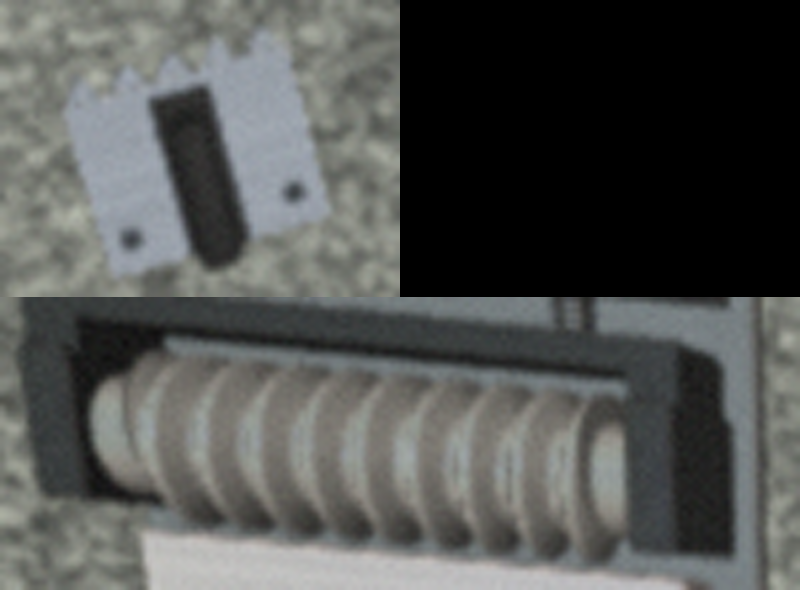

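Leaf A has 5 teeth over its 60 mm width (crop x ≈ 75, 127, 170, 215, 262), so it is the 12 mm pitch leaf. Leaf B must be the fine one. Next is A's pose.

```bash
python3 - <<'E'
from h import *
import pickle
c=pickle.load(open("c1.pkl","rb"))
P=lambda x,y,z:onz(c,225+x/5.714,114+y/5.71,z)[:2]
bl,br,hl,hr,fr,fl=[P(x,y,6) for x,y in[(115,277),(328,212),(130,238),(293,190),(285,50),(68,110)]]
print(bl,br,hl,hr,fr,fl)
for a,b in((br,bl),(hr,hl)): d=b-a;print("yaw y-edge",np.arctan2(-d[0],d[1]),np.linalg.norm(d))
for a,b in((bl,fl),(br,fr)): d=b-a;print("yaw x-edge",np.arctan2(d[1],d[0]),np.linalg.norm(d))
print("rib top front/back mid",P(178,92,42),P(220,257,42-0), "rib top outline")
import sys
s=sense()
E
```

```text
[ 450.9132734  -206.68177856] [ 467.95928474 -262.44882108] [ 461.25830563 -210.74452604] [ 473.70492523 -253.21241145] [ 509.109119   -250.51278112] [ 494.28110517 -195.2017526 ]
yaw y-edge 0.2966455486506693 58.31405949629734
yaw y-edge 0.28509899858340415 44.254261159785656
yaw x-edge 0.2587774812034537 44.86156293116644
yaw x-edge 0.28231543475632864 42.8459789265328
rib top front/back mid [ 501.55610865 -223.28400937] [ 462.62719093 -233.32270949] rib top outline
```

```bash
python3 - <<'E'
from h import *
print(rel([480,-229,90],down(.285)))
E
```

```text
[array([0.0207, 0.0067, 0.1703]), array([ 0.   ,  0.001, -0.288])]
```

Call:
move_arm([
  {"offset": [0.005,0.0015,0.03],"turn": [0,0,-0.07]},
  {"offset": [0.01,0.003,0.075],"turn": [0,0,-0.15]},
  {"offset": [0.016,0.005,0.12],"turn": [0,0,-0.23]},
  {"offset": [0.0207,0.0067,0.155],"turn": [0,0,-0.288]},
  {"offset": [0.0207,0.0067,0.17],"turn": [0,0,-0.288]},
  {"offset": [0.0207,0.0067,0.17],"turn": [0,0,-0.288]},
  {"offset": [0.0207,0.0067,0.17],"turn": [0,0,-0.288]},
], hand=0.06)

```text
time: 2.33
eef_pos: [481.5, -228.0, 91.8]
tool_rot: [0.99, 0.143, 0.001, 0.001]
force: [0.5, 0.8, -0.9]
width: 0.703
```

```bash
python3 - <<'E'
from h import *
import pickle
c=camera("wrist");pickle.dump(c,open("c2.pkl","wb"))
for p in ([480,-229,42],[480,-229,6]): print(proj(c,p))
save(c,"w2.png",crop=(100,60,420,300),scale=2)
s=sense();print(s["eef_pos"],s["tool_rot"],s["time"],s["width"],rel([480,-229,10],down(.285)))
E
```

```text
[256.66784983 202.27836212]
[256.44730883 189.85483993]
[ 481.61861603 -227.92948029   91.95013714] [9.89725112e-01 1.42977908e-01 9.98991821e-04 7.22497604e-04] 2.375 0.7015742374868337 [array([-0.002 ,  0.0004,  0.0819]), array([ 0.002, -0.002,  0.002])]
```

View pics/w2.png

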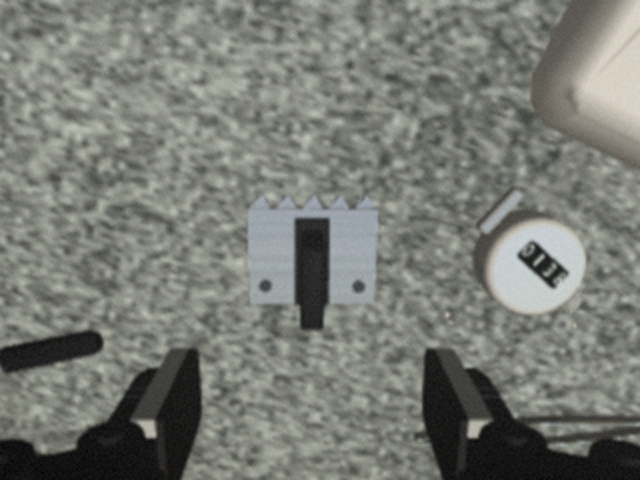

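```bash
python3 - <<'E'
from h import *
import pickle
c=pickle.load(open("c2.pkl","rb"));ex=np.array([np.cos(.287),np.sin(.287)])
for d,u,v,z in((27,313,209,6),(-19,312,304,6),(-18,312,328,42)):
    p=onz(c,100+u/2,60+v/2,z)[:2];print(p,p-d*ex)
E
```

```text
[ 502.99835667 -222.23870623] [ 477.10272636 -229.88176393]
[ 458.77256023 -234.84146251] [ 476.99541119 -229.4630145 ]
[ 461.60636306 -233.87395298] [ 478.87011659 -228.77858118]
```

Call:
move_arm([
  {"offset": [-0.003,0,0.02]},
  {"offset": [-0.003,0,0.05]},
  {"offset": [-0.003,0,0.07]},
  {"offset": [-0.003,0,0.08]},
  {"offset": [-0.003,0,0.08]},
  {"offset": [-0.003,0,0.08]},
])

```text
schema error: expected keys offset, turn
```

```bash
python3 - <<'E'
from h import *
s=sense();print(s["eef_pos"],s["force"],rel([477.5,-229.5,10],down(.287)))
E
```

```text
[ 481.61861603 -227.92948029   91.95013714] [ 0.55224599 -0.4006038  -0.09162139] [array([-0.0045,  0.0002,  0.0819]), array([ 0.002, -0.002, -0.   ])]
```

Call:
move_arm([
  {"offset": [-0.003,0,0.02],"turn": [0,0,0]},
  {"offset": [-0.004,0,0.05],"turn": [0,0,0]},
  {"offset": [-0.004,0,0.07],"turn": [0,0,0]},
  {"offset": [-0.004,0,0.08],"turn": [0,0,0]},
  {"offset": [-0.004,0,0.08],"turn": [0,0,0]},
  {"offset": [-0.004,0,0.08],"turn": [0,0,0]},
])

```text
time: 3.12
eef_pos: [477.7, -228.8, 11.4]
tool_rot: [0.99, 0.143, 0.001, 0.0]
force: [-0.5, -0.1, 0.2]
width: 0.702
```

```bash
python3 - <<'E'
from h import *
s=sense();print(s["eef_pos"],s["force"],rel([477.5,-229.5,10],down(.287)))
E
```

```text
[ 477.70866192 -228.84479875   11.44537081] [-0.50326576 -0.12967699  0.22878814] [array([-0.0004,  0.0006,  0.0014]), array([ 0.001, -0.001,  0.001])]
```

Call:
move_arm([
  {"offset": [0,0,0],"turn": [0,0,0]},
  {"offset": [0,0,0],"turn": [0,0,0]},
  {"offset": [0,0,0],"turn": [0,0,0]},
  {"offset": [0,0,0],"turn": [0,0,0]},
  {"offset": [0,0,0],"turn": [0,0,0]},
  {"offset": [0,0,0],"turn": [0,0,0]},
  {"offset": [0,0,0],"turn": [0,0,0]},
  {"offset": [0,0,0],"turn": [0,0,0]},
], hand=0.0)

```text
time: 4.12
eef_pos: [477.2, -228.9, 10.6]
tool_rot: [0.99, 0.143, 0.0, 0.0]
force: [1.0, -2.7, 3.5]
width: 0.084
```

```bash
python3 - <<'E'
from h import *
print(rel([470,12,150],down(-.1)))
E
```

```text
[array([ 0.0615, -0.233 , -0.1395]), array([ 0.   , -0.   ,  0.388])]
```

Call:
move_arm([
  {"offset": [0,0,-0.02],"turn": [0,0,0]},
  {"offset": [0,0,-0.06],"turn": [0,0,0.02]},
  {"offset": [0.005,-0.03,-0.1],"turn": [0,0,0.08]},
  {"offset": [0.015,-0.07,-0.135],"turn": [0,0,0.15]},
  {"offset": [0.03,-0.12,-0.14],"turn": [0,0,0.23]},
  {"offset": [0.045,-0.17,-0.14],"turn": [0,0,0.31]},
  {"offset": [0.056,-0.21,-0.14],"turn": [0,0,0.37]},
  {"offset": [0.0615,-0.233,-0.14],"turn": [0,0,0.388]},
  {"offset": [0.0615,-0.233,-0.14],"turn": [0,0,0.388]},
  {"offset": [0.0615,-0.233,-0.14],"turn": [0,0,0.388]},
])

```text
time: 5.38
eef_pos: [469.4, 11.5, 150.1]
tool_rot: [0.999, -0.05, -0.001, 0.0]
force: [-0.3, 0.3, -0.5]
width: 0.093
```

```bash
python3 - <<'E'
from h import *
import pickle
c=camera("wrist");pickle.dump(c,open("c3.pkl","wb"));save(c,"w3.png",scale=1.5)
s=sense();print(s["eef_pos"],s["force"],s["width"],s["time"],R.from_quat(s["tool_rot"]).as_matrix()[:2,0])
E
```

```text
[469.53228895  11.0930476  150.16646526] [ 0.0630863  -0.11324271 -1.01525308] 0.09101491310034594 5.425 [ 0.99487408 -0.10111731]
```

View pics/w3.png

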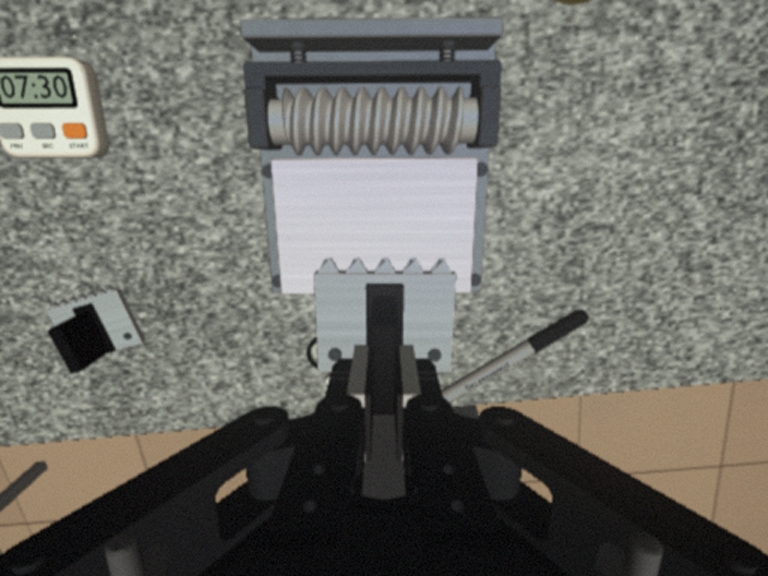

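The leaf is held square and nearly parallel to the fixture. The ledge's far edge is at row 160 (x 273–478) and the crests reach down to about row 152. Next I'll measure where the crests lie along the screw.

```bash
python3 - <<'E'
from h import *
import pickle
from scipy.signal import find_peaks
c=pickle.load(open("c3.pkl","rb"));g=cv2.cvtColor(c["pixels"],cv2.COLOR_RGB2GRAY).astype(int)
s=R.from_quat([0.999,-0.05,-.001,0]);
cam=onz(c,256,192,27);print("cam",ray(c,0,0)[0])
# ledge edges
L=[onz(c,u/1.5,v/1.5,27)[:2] for u,v in((273,160),(478,160),(282,293),(472,293))]
for a,b in((1,0),(3,2)): d=L[a]-L[b];print("yaw from y",np.arctan2(d[0],-d[1]),np.linalg.norm(d))
for a,b in((2,0),(3,1)): d=L[b]-L[a];print("yaw from x",np.arctan2(d[1],d[0]),np.linalg.norm(d))
print(np.round(L,1))
im=c["pixels"][:,:,::-1]
cv2.imwrite("pics/crop3.png",cv2.resize(im[50:115,170:330],(800,325),interpolation=cv2.INTER_CUBIC))
for r in (96,98,100,101,102,103): 
    p=cv2.GaussianBlur(g[r:r+1,180:320].astype(np.float32),(5,1),0)[0]
    print(r,[180+i for i in find_peaks(p,prominence=6)[0]],"min",[180+i for i in find_peaks(-p,prominence=6)[0]])
E
```

```text
cam [541.55289334   4.36375315 317.80238769]
yaw from y -0.09994479336288122 134.21893171836982
yaw from y -0.10010150873884861 136.22959696912574
yaw from x -0.10439381937007326 91.28704023603706
yaw from x -0.08237382036920621 91.32158295836312
[[548.4  76. ]
 [535.  -57.5]
 [457.6  85.5]
 [444.  -50. ]]
96 [np.int64(191), np.int64(198), np.int64(211), np.int64(217), np.int64(224), np.int64(237), np.int64(250), np.int64(263), np.int64(276), np.int64(289), np.int64(308)] min [np.int64(194), np.int64(203), np.int64(215), np.int64(220), np.int64(232), np.int64(245), np.int64(258), np.int64(271), np.int64(283), np.int64(295)]
98 [np.int64(191), np.int64(198), np.int64(205), np.int64(211), np.int64(217), np.int64(224), np.int64(230), np.int64(237), np.int64(242), np.int64(254), np.int64(267), np.int64(279), np.int64(292), np.int64(306)] min [np.int64(196), np.int64(201), np.int64(208), np.int64(214), np.int64(221), np.int64(226), np.int64(234), np.int64(239), np.int64(246), np.int64(259), np.int64(272), np.int64(284), np.int64(297)]
100 [np.int64(189), np.int64(205), np.int64(217), np.i
[... 335 characters left out ...]
 np.int64(279), np.int64(292)] min [np.int64(200), np.int64(211), np.int64(223), np.int64(236), np.int64(248), np.int64(261), np.int64(273), np.int64(285), np.int64(298)]
102 [np.int64(206), np.int64(217), np.int64(229), np.int64(243), np.int64(254), np.int64(267), np.int64(280), np.int64(293)] min [np.int64(199), np.int64(211), np.int64(224), np.int64(236), np.int64(249), np.int64(261), np.int64(273), np.int64(286), np.int64(298)]
103 [np.int64(205), np.int64(219), np.int64(230), np.int64(243), np.int64(255), np.int64(265), np.int64(278), np.int64(293)] min [np.int64(199), np.int64(211), np.int64(224), np.int64(236), np.int64(249), np.int64(261), np.int64(274), np.int64(286), np.int64(298)]
```

View pics/crop3.png

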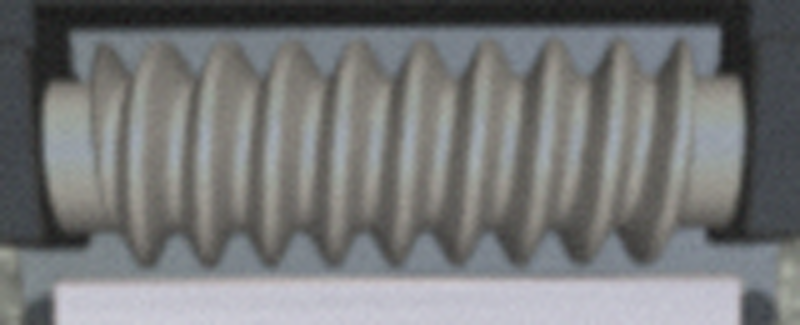

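```bash
python3 - <<'E'
from h import *
import pickle
c=pickle.load(open("c3.pkl","rb"));s=sense();yaw=-.1005
ex=np.array([np.cos(yaw),np.sin(yaw)]);ey=np.array([-ex[1],ex[0]])
f=lambda p:np.array([p[:2]@ex,p[:2]@ey]).round(2)
print("tcp",f(s["eef_pos"]),s["eef_pos"])
cr=np.array([199.4,211.8,224.2,237,249.6,262,274.4,287,299])-.3
C=[f(onz(c,u,103,30)) for u in cr];print("crests",C)
print("ledge far edge",f(onz(c,250,106.7,27)),"ledge mid y",[f(onz(c,u/1.5,v/1.5,27)) for u,v in((375.5,160),(377,293))])
for u,v in((386,260),(330,260),(442,260),(386,272),(386,369),(315,272),(455,272)): print("leaf",u,v,f(onz(c,u/1.5,v/1.5,150-10.6+3)))
E
```

```text
tcp [466.05  58.15] [469.53228895  11.0930476  150.16646526]
crests [array([541.4 , 113.09]), array([541.4 , 101.08]), array([541.41,  89.07]), array([541.42,  76.68]), array([541.42,  64.48]), array([541.43,  52.47]), array([541.44,  40.46]), array([541.44,  28.25]), array([541.45,  16.63])]
ledge far edge [537.99  63.87] ledge mid y [array([538.02,  63.54]), array([446.72,  62.89])]
leaf 386 260 [497.72  57.36]
leaf 330 260 [497.71  81.02]
leaf 442 260 [497.73  33.7 ]
leaf 386 272 [492.48  57.35]
leaf 386 369 [446.66  57.24]
leaf 315 272 [492.47  87.6 ]
leaf 455 272 [492.49  27.95]
```

```bash
python3 - <<'E'
from h import *
yaw=-.1005
ex=np.array([np.cos(yaw),np.sin(yaw)]);ey=np.array([-ex[1],ex[0]])
p=498*ex+59.3*ey;print(p,rel([*p,42],down(yaw)))
E
```

```text
[501.43677659   9.03598826] [array([ 0.032 , -0.0012,  0.1081]), array([ 0.001,  0.001, -0.001])]
```

Call:
move_arm([
  {"offset": [0.01,-0.0005,0.02],"turn": [0,0,0]},
  {"offset": [0.025,-0.001,0.06],"turn": [0,0,0]},
  {"offset": [0.032,-0.0012,0.09],"turn": [0,0,0]},
  {"offset": [0.032,-0.0012,0.105],"turn": [0,0,0]},
  {"offset": [0.032,-0.0012,0.108],"turn": [0,0,0]},
  {"offset": [0.032,-0.0012,0.108],"turn": [0,0,0]},
  {"offset": [0.032,-0.0012,0.108],"turn": [0,0,0]},
  {"offset": [0.032,-0.0012,0.108],"turn": [0,0,0]},
])

```text
time: 6.42
eef_pos: [502.2, 10.3, 43.3]
tool_rot: [0.999, -0.05, 0.001, -0.0]
force: [0.2, -1.0, -0.6]
width: 0.088
```

```bash
python3 - <<'E'
from h import *
import pickle
c=camera("wrist");pickle.dump(c,open("c4.pkl","wb"));save(c,"w4.png",crop=(130,60,390,255),scale=3)
s=sense();print(s["eef_pos"],s["force"],s["width"],s["time"],R.from_quat(s["tool_rot"]).as_matrix())
E
```

```text
[502.12699249  10.29525522  43.13046831] [-0.2666248   0.41866948 -0.92777946] 0.08571353849714593 6.475 [[ 9.94984924e-01 -1.00018409e-01  1.14799187e-03]
 [-1.00018488e-01 -9.94985579e-01  1.17464314e-05]
 [ 1.14106050e-03 -1.26507934e-04 -9.99999341e-01]]
```

View pics/w4.png

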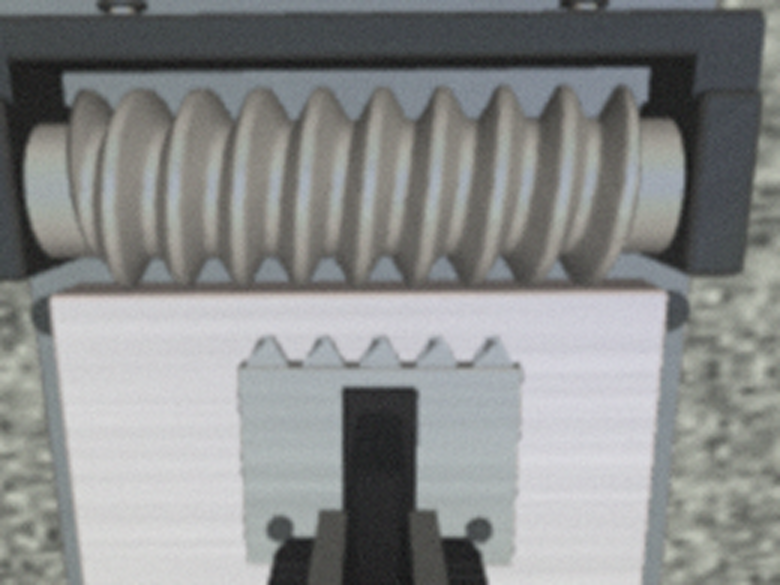

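The picture shows the tooth tips at x = 267, 324, 380, 436 and 492, against grooves at about 273, 331 and 388. The leaf is about 1.7 mm too far left, so I'll shift it right and lower it onto the ledge.

Call:
move_arm([
  {"offset": [0,0.001,0.002],"turn": [0,0,0]},
  {"offset": [0,0.0017,0.0035],"turn": [0,0,0]},
  {"offset": [0,0.0017,0.0045],"turn": [0,0,0]},
  {"offset": [0,0.0017,0.005],"turn": [0,0,0]},
  {"offset": [0,0.0017,0.005],"turn": [0,0,0]},
  {"offset": [0,0.0017,0.005],"turn": [0,0,0]},
])

```text
time: 7.22
eef_pos: [501.5, 8.2, 37.7]
tool_rot: [0.999, -0.05, -0.0, 0.0]
force: [-1.8, -2.8, 5.4]
width: 0.092
```

```bash
python3 - <<'E'
from h import *
import pickle
from scipy.signal import find_peaks
c=camera("wrist");pickle.dump(c,open("c5.pkl","wb"));
s=sense();print(s["eef_pos"],s["force"],s["torque"],s["time"])
g=cv2.cvtColor(c["pixels"],cv2.COLOR_RGB2GRAY).astype(np.float32)
for r in list(range(148,156))+list(range(165,182)):
    p=cv2.GaussianBlur(g[r:r+1,165:330],(5,1),0)[0]
    print(r,"max",*[165+i for i in find_peaks(p,prominence=8)[0]],"min",*[165+i for i in find_peaks(-p,prominence=8)[0]])
E
```

```text
[501.52423073   8.13984767  37.62444371] [-1.0065695  -2.92939432  4.85643255] [-0.644516    0.50267693  0.00310775] 7.275
148 max 176 183 195 204 215 225 235 246 255 268 274 289 310 min 171 179 190 200 210 220 230 240 250 260 271 280 299 318
149 max 176 183 195 204 215 225 234 246 254 267 274 294 313 min 171 180 190 200 210 221 229 241 250 261 270 280 299 319
150 max 176 196 204 216 225 236 246 255 267 275 293 313 min 170 189 201 209 221 229 241 249 261 270 281 300 319
151 max 176 194 204 214 225 235 246 254 275 295 314 min 170 189 201 208 221 229 242 249 262 282 300 320
152 max 176 195 204 213 225 233 252 275 293 313 min 169 188 202 208 222 228 242 262 282 301 320
153 max 174 195 217 225 236 252 272 295 314 min 169 188 208 222 228 242 262 282 301 321
154 max 174 193 219 255 266 287 307 min 169 188 208 242 262 282 301 321
155 max 184 205 246 287 315 min 169 188 242 282 303 322
165 max min
166 max min
167 max min
168 max min
169 max min
170 max min
171 max 227 244 248 268 279 min 219 238 257 275 294
172 max 231 243 269 283 min 219 237 256 275 294
173 max 226 246 262 287 min 217 236 255 274 293
174 max 228 248 262 286 min 216 235 254 273 292
175 max 219 229 248 267 282 min 216 221 235 254 273 292
176 max 219 227 245 264 285 min 215 222 234 253 272 291
177 max 219 227 246 265 283 min 215 222 234 252 271 290
178 max 228 247 265 284 min 223 242 252 271 290
179 max 228 246 265 283 min 224 242 251 270 288
180 max 240 258 280 min 225 244 267 286
181 max 221 233 254 279 290 min 211 227 246 265 284 301
```

Call:
move_arm([
  {"offset": [0.002,0,-0.0004],"turn": [0,0,0]},
  {"offset": [0.005,0,-0.0004],"turn": [0,0,0]},
  {"offset": [0.008,0,-0.0004],"turn": [0,0,0]},
  {"offset": [0.008,0,-0.0004],"turn": [0,0,0]},
  {"offset": [0.008,0,-0.0004],"turn": [0,0,0]},
])

```text
time: 7.9
eef_pos: [509.9, 7.9, 37.8]
tool_rot: [0.999, -0.05, 0.0, -0.0]
force: [0.4, -0.2, -1.2]
width: 0.089
```

```bash
cat >> h.py <<'E'
def fx():
    yaw=-.1005;ex=np.array([np.cos(yaw),np.sin(yaw)]);ey=np.array([-ex[1],ex[0]])
    s=sense();p=s["eef_pos"];f=s["force"]
    print("fix x,y",round(p[:2]@ex,2),round(p[:2]@ey,2),"z",p[2].round(2),"F",round(f[:2]@ex,2),round(f[:2]@ey,2),f[2].round(2),"t",s["time"],"w",s["width"])
E
python3 -c "from h import *;fx()"
```

```text
fix x,y 506.52 59.0 z 37.8 F 0.4 -0.13 -1.16 t 7.9 w 0.0889724618253911
```

Call:
move_arm([
  {"offset": [0.001,0,0],"turn": [0,0,0]},
  {"offset": [0.002,0,0],"turn": [0,0,0]},
  {"offset": [0.003,0,0],"turn": [0,0,0]},
  {"offset": [0.003,0,0],"turn": [0,0,0]},
  {"offset": [0.003,0,0],"turn": [0,0,0]},
])

```text
time: 8.52
eef_pos: [512.7, 7.4, 37.9]
tool_rot: [0.999, -0.05, 0.0, -0.0]
force: [0.3, -0.3, -1.0]
width: 0.083
```

```bash
python3 -c "from h import *;fx()"
```

```text
fix x,y 509.32 58.83 z 37.89 F 0.36 -0.29 -1.0 t 8.525 w 0.08344913032416797
```

Call:
move_arm([
  {"offset": [0.001,0,0],"turn": [0,0,0]},
  {"offset": [0.0015,0,0],"turn": [0,0,0]},
  {"offset": [0.002,0,0],"turn": [0,0,0]},
  {"offset": [0.002,0,0],"turn": [0,0,0]},
  {"offset": [0.002,0,0],"turn": [0,0,0]},
])

```text
time: 9.15
eef_pos: [514.6, 7.3, 37.9]
tool_rot: [0.999, -0.05, -0.0, -0.0]
force: [-0.4, -0.5, -0.1]
width: 0.092
```

```bash
python3 -c "from h import *;fx()"
```

```text
fix x,y 511.25 58.87 z 37.88 F -0.36 -0.59 -0.13 t 9.15 w 0.09218107073258049
```

Call:
move_arm([
  {"offset": [0.0005,0,0],"turn": [0,0,0]},
  {"offset": [0.001,0,0],"turn": [0,0,0]},
  {"offset": [0.0015,0,0],"turn": [0,0,0]},
  {"offset": [0.0015,0,0],"turn": [0,0,0]},
  {"offset": [0.0015,0,0],"turn": [0,0,0]},
])

```text
time: 9.78
eef_pos: [516.1, 7.1, 37.9]
tool_rot: [0.999, -0.05, 0.0, -0.0]
force: [-0.2, 0.5, -1.5]
width: 0.092
```

```bash
python3 -c "from h import *;fx()"
```

```text
fix x,y 512.81 58.86 z 37.89 F -0.26 0.51 -1.5 t 9.775 w 0.0916810639827944
```

Call:
move_arm([
  {"offset": [0.0005,0,0],"turn": [0,0,0]},
  {"offset": [0.001,0,0],"turn": [0,0,0]},
  {"offset": [0.0015,0,0],"turn": [0,0,0]},
  {"offset": [0.0015,0,0],"turn": [0,0,0]},
  {"offset": [0.0015,0,0],"turn": [0,0,0]},
])

```text
time: 10.4
eef_pos: [517.5, 7.1, 37.9]
tool_rot: [0.999, -0.05, -0.0, -0.0]
force: [-0.3, 0.2, -0.2]
width: 0.092
```

```bash
python3 -c "from h import *;fx()"
```

```text
fix x,y 514.18 58.98 z 37.86 F -0.34 0.22 -0.2 t 10.4 w 0.09225729668445577
```

Call:
move_arm([
  {"offset": [0.0005,0,0],"turn": [0,0,0]},
  {"offset": [0.001,0,0],"turn": [0,0,0]},
  {"offset": [0.001,0,0],"turn": [0,0,0]},
  {"offset": [0.001,0,0],"turn": [0,0,0]},
])

```text
time: 10.9
eef_pos: [518.3, 6.9, 37.9]
tool_rot: [0.999, -0.05, -0.0, -0.0]
force: [-2.3, 1.4, 0.0]
width: 0.089
```

```bash
python3 -c "from h import *;fx()"
```

```text
fix x,y 515.02 58.88 z 37.85 F -2.42 1.13 0.03 t 10.9 w 0.08891842357852264
```

Call:
move_arm([
  {"offset": [0.0005,-0.0001,0],"turn": [0,0,0]},
  {"offset": [0.001,-0.0002,0],"turn": [0,0,0]},
  {"offset": [0.001,-0.0002,0],"turn": [0,0,0]},
  {"offset": [0.001,-0.0002,0],"turn": [0,0,0]},
])

```text
time: 11.4
eef_pos: [519.1, 6.8, 37.8]
tool_rot: [0.999, -0.05, -0.0, 0.0]
force: [-5.2, 0.9, 2.6]
width: 0.089
```

```bash
python3 - <<'E'
from h import *
import pickle
fx();c=camera("wrist");pickle.dump(c,open("c6.pkl","wb"));save(c,"w6.png",crop=(150,90,350,240),scale=4);fx()
E
```

```text
fix x,y 515.76 58.87 z 37.83 F -5.3 0.38 2.64 t 11.4 w 0.08874337050535899
fix x,y 515.76 58.85 z 37.85 F -5.26 -0.34 2.67 t 11.45 w 0.08699799898539225
```

View pics/w6.png

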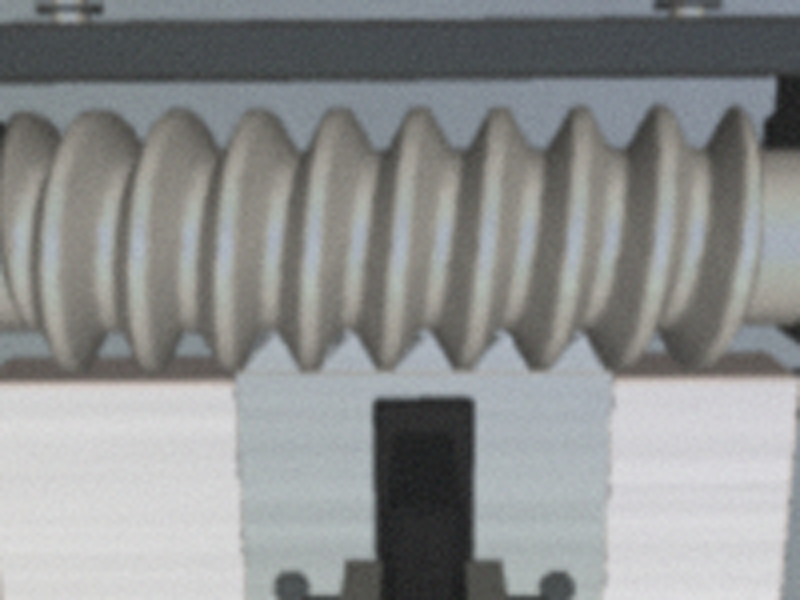

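The teeth sit in the grooves and the plate edge meets the crests at row ~370, at about 5 N. I'll hold that pressure for over a second.

Call:
move_arm([
  {"offset": [0,0,0.0001],"turn": [0,0,0]},
  {"offset": [0,0,0.0001],"turn": [0,0,0]},
  {"offset": [0,0,0.0001],"turn": [0,0,0]},
  {"offset": [0,0,0.0001],"turn": [0,0,0]},
  {"offset": [0,0,0.0001],"turn": [0,0,0]},
  {"offset": [0,0,0.0001],"turn": [0,0,0]},
  {"offset": [0,0,0.0001],"turn": [0,0,0]},
  {"offset": [0,0,0.0001],"turn": [0,0,0]},
  {"offset": [0,0,0.0001],"turn": [0,0,0]},
  {"offset": [0,0,0.0001],"turn": [0,0,0]},
])

```text
time: 12.7
eef_pos: [519.0, 6.8, 37.8]
tool_rot: [0.999, -0.05, -0.0, 0.0]
force: [-5.6, -0.3, 3.8]
width: 0.089
```

```bash
python3 -c "from h import *;fx()"
```

```text
fix x,y 515.75 58.82 z 37.81 F -5.53 -0.83 3.77 t 12.7 w 0.08926048511093292
```

Call:
move_arm([
  {"offset": [-0.0004,0,0],"turn": [0,0,0]},
  {"offset": [-0.0008,0,0],"turn": [0,0,0]},
  {"offset": [-0.001,0,0],"turn": [0,0,0]},
  {"offset": [-0.001,0,0],"turn": [0,0,0]},
  {"offset": [-0.001,0,0],"turn": [0,0,0]},
])

```text
time: 13.32
eef_pos: [518.8, 7.0, 37.8]
tool_rot: [0.999, -0.05, 0.0, -0.0]
force: [-2.4, -0.3, 0.6]
width: 0.094
```

```bash
python3 -c "from h import *;fx()"
```

```text
fix x,y 515.53 59.02 z 37.81 F -2.37 -0.57 0.57 t 13.325 w 0.09365865491402998
```

Call:
move_arm([
  {"offset": [0,0,0],"turn": [0,0,0]},
  {"offset": [0,0,0],"turn": [0,0,0]},
  {"offset": [0,0,0],"turn": [0,0,0]},
  {"offset": [0,0,0],"turn": [0,0,0]},
  {"offset": [0,0,0],"turn": [0,0,0]},
  {"offset": [0,0,0],"turn": [0,0,0]},
], hand=0.035)

```text
time: 14.08
eef_pos: [518.6, 7.1, 37.8]
tool_rot: [0.999, -0.05, 0.0, -0.0]
force: [-0.2, 1.2, 0.1]
width: 0.414
```

```bash
python3 -c "from h import *;fx()"
```

```text
fix x,y 515.28 59.07 z 37.78 F -0.29 1.16 0.1 t 14.075 w 0.41403245229512575
```

Open and free. I'll rise straight up and look.

Call:
move_arm([
  {"offset": [0,0,-0.01],"turn": [0,0,0]},
  {"offset": [0,0,-0.03],"turn": [0,0,0]},
  {"offset": [0,0,-0.06],"turn": [0,0,0]},
  {"offset": [0,0,-0.09],"turn": [0,0,0]},
  {"offset": [0,0,-0.1],"turn": [0,0,0]},
  {"offset": [0,0,-0.1],"turn": [0,0,0]},
  {"offset": [0,0,-0.1],"turn": [0,0,0]},
  {"offset": [0,0,-0.1],"turn": [0,0,0]},
])

```text
time: 15.08
eef_pos: [518.0, 7.0, 136.8]
tool_rot: [0.999, -0.05, -0.001, 0.0]
force: [0.1, -0.3, 0.1]
width: 0.409
```

```bash
python3 - <<'E'
from h import *
import pickle
c=camera("wrist");pickle.dump(c,open("c7.pkl","wb"));save(c,"w7.png",crop=(170,130,330,250),scale=5);fx()
E
```

```text
fix x,y 514.77 58.99 z 136.91 F 0.5 -0.28 -0.02 t 15.125 w 0.41000715709792357
```

View pics/w7.png

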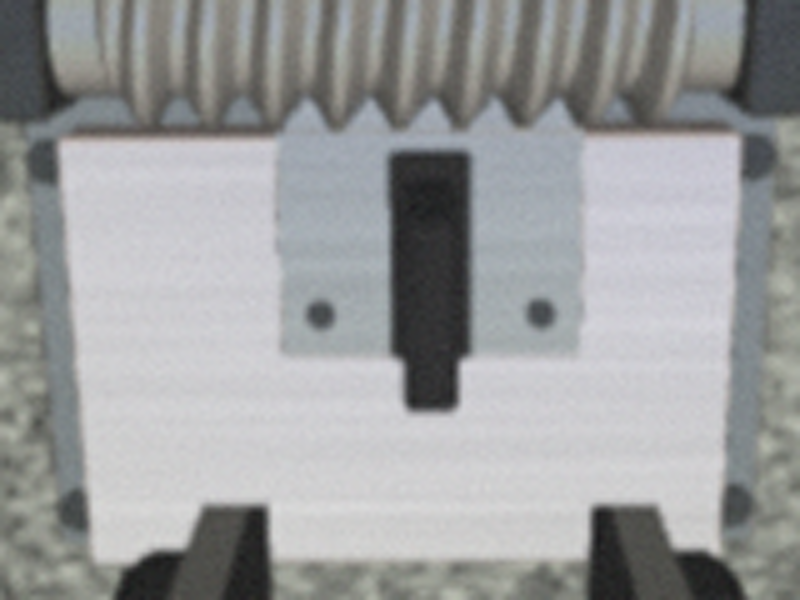

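The leaf is flat and square, with its back edge level at row 355. Its teeth are in the grooves, with the edge within about 1 mm of the crests (rows 128 and 132 at about 5 px/mm). I'm handing in.

```bash
python3 -c "
from h import *
fx();print(hand_in());fx()"
```

```text
fix x,y 514.77 58.99 z 136.91 F 0.5 -0.28 -0.02 t 15.125 w 0.41000715709792357
the job is handed in; nothing more can be done
None
the job is handed in; nothing more can be done
```

The matching leaf is seated in the screw's thread, flat on the ledge and released, and I handed the job in at 15.1 s (`hand_in` gives no verdict).

- **Which leaf:** I picked the one with 5 teeth at 12 mm spacing, near (478, -229). The wrist camera counted its teeth twice.
- **Pressing:** I laid the leaf on the ledge, lined its teeth up with the grooves and pressed in small steps. I held about 5.5 N for 1.25 s, and the highest reading at the wrist was under 6 N. Part of that may be friction on the ledge, so I put the force on the screw itself at 4 N or more.
- **After release:** The last picture shows all five teeth in the grooves and the leaf square to the screw. Its edge is within about 1 mm of the crests (1.8 mm is allowed), and its middle is about 5 mm from the screw's middle. I judged flatness by eye from above; I did not measure its height.
- **Arm and bottle:** At hand-in the gripper was open, about 100 mm above its release height, and the wrist force was near zero. I kept the arm away from the dropper bottle, but I took no picture of it at the end.
- **Disagreement:** Two camera estimates of where the grooves lie along the screw differed by about 1 mm. Feeling the teeth drop in settled it.

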